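Open the yellow-covered filter unit

ROBOT

A 7-joint arm with a two-finger parallel gripper is mounted at the origin on the work surface. World frame = base frame: x ahead of the robot, y to its left, z up, the work surface at z = 0. Lengths are in m, angles in rad, forces in N, time in s.
With the tool pointing down it reaches from about 0.425 to 0.925 m from the base axis. Payload 6.8 kg.
Tool frame: the origin (TCP) lies between the finger pads; the fingertips stand 17 mm ahead of it and the grasp point (between the pads) lies 2 mm behind it; z points along the fingers, x is the direction in which the jaws open and shut, and the axes are right-handed (so a half turn about z gives the same grasp; the last joint's range is limited). The gripper opens to 85 mm and grips with 20 to 120 N. Pads are 22 mm wide; open, the fingers measure 114 mm over their backs; the gripper's body (76 mm by 85 mm) begins 54 mm behind the grasp point. The pads swing forward as they close: fully open they stand 13 mm farther back than shut.
Start: joints at [1.199, 0.477, 0.022, 1.555, -0.011, 1.109, -0.083], TCP at [0.176, -0.652, 0.248] pointing down, gripper open.
Joint ranges: [-2.96, 2.96], [-0.34, 2.1], [-1.41, 1.46], [0.24, 2.44], [-1.37, 4.51], [0.17, 1.92], [-2.96, 2.96]. Speed limits (rad/s): [2.39, 2.39, 3.14, 3.14, 3.14, 3.14, 3.14].

INTERFACE

Orientations are given as a unit quaternion [w, x, y, z].
In Python, from station import readout, read_camera, get_calibration, bot, models gives the robot as it stands.
- The arm moves only by the tool carry_out, never from a script. Its argument "deltas" is a list of rows, each a list of 2 entries, a list of its own where there are three numbers: the shift along the tool's x, y, z in cm, then the turn about the tool's z in degrees. A call has 1 to 10 rows; each row is the pose to reach, as a shift and turn from the pose measured when the call began, along the tool's axes at that moment; what a row does not reach only later rows make up. A row lasts 1/8 s, in which the tool goes at most 62.5 mm and 10.7 degrees, less where a joint would pass 70% of its speed; a pose out of reach is approached as far as the arm can. A call with a gripper value outside its range is refused whole. "hand" is the opening, from 0 (shut) to 1 (fully open), set as the call begins (left out, the last holds). The fingers move at their own pace and stop on an object; "newtons" is the grip in N (left out, the last holds). Time passes only in rows, so rows that repeat a pose let the fingers close. It gives the time, the measured TCP pose, the force and the opening at its end, in the units of the state.
- readout.get_obs(): the state, without advancing time (a new reading comes with each control period).
- read_camera(name): name is "scene" or "top" or "wrist"; returns the picture (384x512x3 uint8, red, green, blue); there is no depth.
- get_calibration(name): a dict with "fov_y" (degrees; the focal length in pixels is half the picture's height over the tangent of half this angle, whatever the lens; pixels are square), "cx", "cy" (the principal point, pixels), "world_from_camera" (4x4, takes a point from camera to world coordinates). Camera axes: x right, y down, z forward; pixel columns grow to the right and rows downward; lengths in m; the calibration is good to about 2 mm. A picture is of the moment at which its call begins: read the wrist's pose just before it. get_calibration takes no time and is no camera call; for the wrist camera it gives the pose at the moment of the call.
- bot.hand_in(): hands the job in, once; it reports no verdict.
Trained networks look in the newest picture that a camera, given by its name, has taken for a name from the list of things; names that differ only in an ending like _2 or _b are one class to them, and where a whole thing is asked for, a point or a joint stands for the part that bears it (a point fixed in the world has none). Each returns a list of dicts, best first, with "score" (0 to 1); they miss things now and then, are a little off and sometimes report something else, mostly with a low value. They report only what shows in the picture. A call takes as long as a camera call. They do not tell look-alikes from the thing itself.
- models.spot_in(query, camera): "centre" ([row, column] in pixels, amid what is visible of it).
The state is a dict: "t": time; "q": joint angles; "joint_vel": joint speeds; "joint_torque": joint torques, N m; "eef_pos": TCP position; "tool_rot": TCP orientation; "contact_force": force on the tool from outside, world axes, zero at the start; "torque": the same for the moment, N m; "gripper_width": opening from 0.0 (shut) to 1.0 (fully open).
Only numpy, scipy, OpenCV 4.12 (cv2) and the standard library are available. Lean on these libraries where they do the work, as an engineer would, in place of code of your own. Each camera call takes 0.05 s, during which the arm holds its last target. There are 200 camera calls.

TASK

Open the filter chamber of the unit with the yellow cover: press its blue snap tab fully in with a fingertip, then push the released cover from behind, along its rails, off its seat until the chamber is wholly open and the cover lies flat on the parking deck. Only press and push, do not lift or tip the cover, and leave the filter inside, the grey-covered unit and everything else on the bench alone.

Things in the scene. Friction and masses are not known exactly. Their poses are not given: they have to be found in the camera images.
- yellow_unit: fixed white filter unit with a yellow cover, 250 (x) by 116 mm (y), flat deck 55 mm above the bench. Origin: centre of its underside, on the bench; +x: the way the cover slides off. From -x to +x: cover over the chamber, blue tab, parking deck, end stop (8 mm high, at x 117). Rails 6.5 mm high at |y| 50..58 guide the cover; lips over them (to 9.5 mm above the deck, |y| > 40, x < -30) hold it down
- yellow_chamber (a point): centre of the filter chamber's mouth, at deck height, x = -64 mm of the unit; axes as the unit's. The mouth is 60 (x) by 56 mm (y), hidden by the yellow cover at the start
- yellow_cover: loose yellow sliding cover, about 140 g, seated at x = -64 mm of its unit. Origin: centre of its underside, at deck height; axes as the unit's. Flange 88 (x) by 96 mm (y), 5 mm thick; on it a hood 74 mm wide, x -44..+24, top 24 mm above the deck. Free, it slides with a few newtons. At the end stop its origin is at x = +73 of the unit; the chamber is wholly open from x = +10
- yellow_push (a point): middle of the hood's flat near end wall on the yellow cover, 14 mm above the deck, 44 mm on the -x side of the cover's origin: the face to push, towards +x. Behind it the deck runs on for 17 mm and is open over |y| < 40 mm, so a fingertip can come down behind the cover
- yellow_tab (a joint): snap tab of the yellow-covered unit: its travel in m, straight down. 0 = out (top 8 mm above the deck; it blocks the cover's front edge after 2.5 mm), 0.008 = flush with the deck, 0.009 = end of travel. The cover is free once the tab is about flush (over 0.0065). It takes about 4 N and stays where it is left, without springing back
- yellow_tab_top (a point): centre of the top of that tab, blue with white ribs, 40 (x) by 32 mm (y); at x = 3.5 mm, y = 0 of the unit, axes as the unit's; it goes down with the tab, from 63 mm above the bench when out. The seated cover's flange edge is 23.5 mm away on its -x side, the hood 43 mm
- yellow_filter: loose white round filter cartridge, 46 mm across, 30 mm high, standing in the chamber under the yellow cover, its top 10 mm below the deck. Origin: centre of its underside
- grey_unit: fixed white filter unit with a grey cover, 250 (x) by 116 mm (y), flat deck 55 mm above the bench. Origin: centre of its underside, on the bench; +x: the way the cover slides off. From -x to +x: cover over the chamber, blue tab, parking deck, end stop (8 mm high, at x 117). Rails 6.5 mm high at |y| 50..58 guide the cover; lips over them (to 9.5 mm above the deck, |y| > 40, x < -30) hold it down
- grey_chamber (a point): centre of the filter chamber's mouth, at deck height, x = -64 mm of the unit; axes as the unit's. The mouth is 60 (x) by 56 mm (y), hidden by the grey cover at the start
- grey_cover: loose grey sliding cover, about 140 g, seated at x = -64 mm of its unit. Origin: centre of its underside, at deck height; axes as the unit's. Flange 88 (x) by 96 mm (y), 5 mm thick; on it a hood 74 mm wide, x -44..+24, top 24 mm above the deck. Free, it slides with a few newtons. At the end stop its origin is at x = +73 of the unit; the chamber is wholly open from x = +10
- grey_push (a point): middle of the hood's flat near end wall on the grey cover, 14 mm above the deck, 44 mm on the -x side of the cover's origin: the face to push, towards +x. Behind it the deck runs on for 17 mm and is open over |y| < 40 mm, so a fingertip can come down behind the cover
- grey_tab (a joint): snap tab of the grey-covered unit: its travel in m, straight down. 0 = out (top 8 mm above the deck; it blocks the cover's front edge after 2.5 mm), 0.008 = flush with the deck, 0.009 = end of travel. The cover is free once the tab is about flush (over 0.0065). It takes about 4 N and stays where it is left, without springing back
- grey_tab_top (a point): centre of the top of that tab, blue with white ribs, 40 (x) by 32 mm (y); at x = 3.5 mm, y = 0 of the unit, axes as the unit's; it goes down with the tab, from 63 mm above the bench when out. The seated cover's flange edge is 23.5 mm away on its -x side, the hood 43 mm
- grey_filter: loose white round filter cartridge, 46 mm across, 30 mm high, standing in the chamber under the grey cover, its top 10 mm below the deck. Origin: centre of its underside
- jar: small jar with a black lid, 48 mm across, 70 mm high, standing between the two units; origin: centre of its underside
- amber_bottle: brown glass bottle, 68 mm across, 150 mm high; origin: centre of its underside
- clear_bottle: clear glass bottle with a blue cap, 64 mm across, 140 mm high; origin: centre of its underside
- beaker: open glass beaker, 70 mm across, 90 mm high; origin: centre of its underside
- screwdriver: screwdriver lying on the far part of the bench; origin: on the bench under its middle
- spare_filter: spare white filter cartridge, 46 mm across, 30 mm high, on the far part of the bench; origin: centre of its underside
- dish: shallow white dish, 90 mm across, 18 mm high; origin: centre of its underside
Things that resemble listed ones, but are neither listed nor needed, are in the scene too. Leave any purple look-alike of the grey_cover alone.

How it is judged:
By the outcome, as a careful person would: the job done as asked, in the order asked, and still so for the second after the job is handed in, with the robot touching nothing.
It also fails if it takes over 40 s, if anything falls off the work surface, if the arm or the gripper's body presses on something with over 40 N, if the wrist force passes 120 N, or if a joint passes its speed limit or range.

## Working session

There is one attempt and no reset: what is moved stays moved. The work goes in short steps, Python scripts to look and compute and a tool call to move; the robot and the scene stay as the last step left them, time stands still between calls to the robot, and variables do not carry over. Pictures are saved under pics/ and viewed, about 8 in all and at most 12, crops included, and the job is handed in when it is done.

Besides the shell and the picture viewer there is one more tool, called after "Emit:" as name(argument=value, ...) on one line, values as JSON. carry_out: Moves the arm, as the interface text tells. Its arguments: {"type":"object","properties":{"deltas":{"type":"array"},"hand":{"type":"number"},"newtons":{"type":"number"}},"required":["deltas"]}

```bash
mkdir -p pics; ls; python3 - <<'E'
from station import readout, read_camera, get_calibration, bot, models
import cv2,numpy as np
o=readout.get_obs(); print({k:np.round(v,3) for k,v in o.items()})
for n in("scene","top"):
    im=read_camera(n); cv2.imwrite(f"pics/{n}0.png",im[:,:,::-1]); c=get_calibration(n); print(n,c['fov_y'],c['cx'],c['cy'],np.round(c['world_from_camera'],3).tolist(), [k for k in c])
    for q in("yellow_cover","yellow_tab_top","grey_cover","yellow_unit"):
        print(q,[(np.round(d['centre']).tolist(),round(d['score'],2)) for d in models.spot_in(q,n)])
E
```

```text
pics
{'t': np.float64(0.0), 'q': array([ 1.199,  0.478,  0.022,  1.556, -0.011,  1.109, -0.083]), 'joint_vel': array([-0.   ,  0.   ,  0.   ,  0.001, -0.   ,  0.001, -0.001]), 'joint_torque': array([ 1.0000e-03, -5.9645e+01,  1.6090e+00, -2.8120e+01,  1.3000e-02,
        9.0000e-03,  0.0000e+00]), 'eef_pos': array([ 0.176, -0.651,  0.247]), 'tool_rot': array([-0.   ,  0.794, -0.608, -0.001]), 'contact_force': array([-0.491,  0.287, -0.008]), 'torque': array([-0.015, -0.004,  0.029]), 'gripper_width': np.float64(1.001)}
scene 50.46476611271906 256.2380450456052 196.05613148179083 [[0.072, 0.675, -0.734, 1.329], [0.997, -0.06, 0.043, -0.033], [-0.015, -0.735, -0.678, 0.791], [0.0, 0.0, 0.0, 1.0]] ['fov_y', 'cx', 'cy', 'world_from_camera']
yellow_cover [([184.0, 330.0], 0.67)]
yellow_tab_top [([202.0, 338.0], 0.49)]
grey_cover [([162.0, 187.0], 0.98), ([193.0, 186.0], 0.85), ([175.0, 243.0], 0.59), ([188.0, 331.0], 0.42)]
yellow_unit [([222.0, 334.0], 0.55)]
top 56.534870321928075 250.95732099210684 197.14670120001662 [[0.005, -0.997, 0.078, 0.429], [-1.0, -0.004, 0.006, -0.009], [-0.005, -0.078, -0.997, 1.337], [0.0, 0.0, 0.0, 1.0]] ['fov_y', 'cx', 'cy', 'world_from_camera']
yellow_cover [([203.0, 189.0], 0.63)]
yellow_tab_top [([182.0, 189.0], 0.66)]
grey_cover [([266.0, 307.0], 0.97), ([201.0, 299.0], 0.76), ([238.0, 254.0], 0.62)]
yellow_unit [([174.0, 190.0], 0.94), ([125.0, 277.0], 0.15)]
```

View pics/scene0.png

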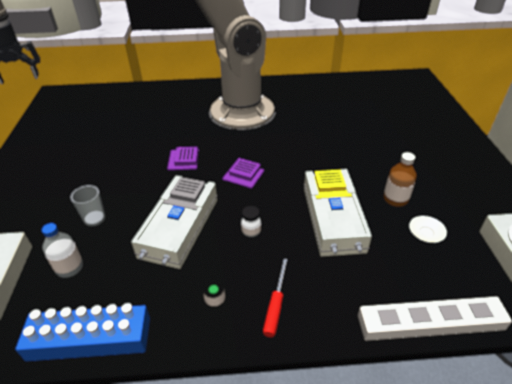

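```bash
python3 -c "
import cv2
im=cv2.imread('pics/top0.png')[80:300,110:370]; cv2.imwrite('pics/top0c.png',cv2.resize(im,None,fx=2.7,fy=2.7,interpolation=cv2.INTER_CUBIC))"
```

```text
(no output)
```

View pics/top0c.png

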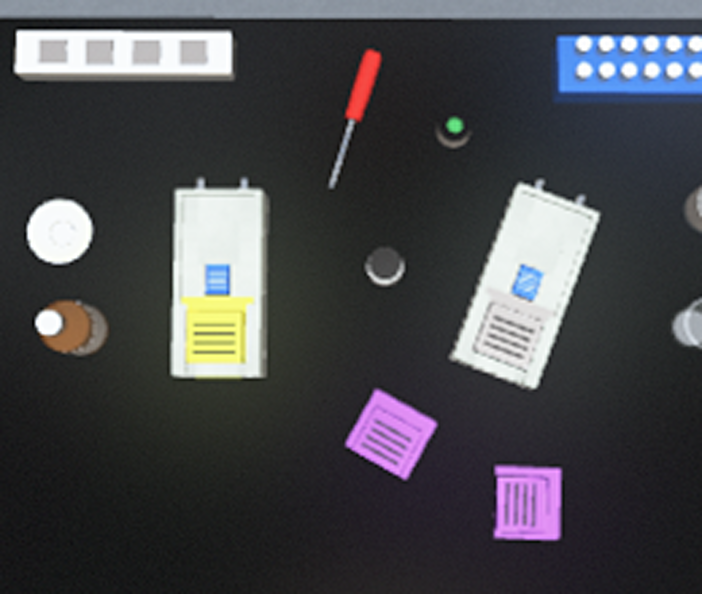

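Only one unit has a yellow cover: scene (row 183, col 331), top (203, 189). The things that could be confused with it are the grey unit at scene (187, 190) and the purple loose covers at scene (157, 184) and (172, 244). I choose the yellow one. Next I measure its pose.

```bash
cat > h.py <<'E'
from station import readout, read_camera, get_calibration, bot, models
import cv2,numpy as np
from scipy.spatial.transform import Rotation as R
def ray(c,rc,z):
    f=192/np.tan(np.radians(c['fov_y']/2)); T=np.array(c['world_from_camera'])
    d=T[:3,:3]@[(rc[1]-c['cx'])/f,(rc[0]-c['cy'])/f,1]; o=T[:3,3]
    return o+d*(z-o[2])/d[2]
def blob(im,lo,hi,near=None):
    m=cv2.inRange(cv2.cvtColor(im,cv2.COLOR_RGB2HSV),lo,hi)
    n,l,s,c=cv2.connectedComponentsWithStats(m)
    return [(s[i,4],c[i][::-1],np.array(s[i,:4])) for i in range(1,n) if s[i,4]>30],l
def toolshift(p,yaw_target=None):
    o=readout.get_obs(); w,x,y,z=o['tool_rot']; r=R.from_quat([x,y,z,w])
    return r.inv().apply(np.array(p)-o['eef_pos'])*100
BLUE=((98,110,80),(125,255,255)); YEL=((22,120,120),(35,255,255))
E
python3 - <<'E'
from h import *
for n in("top","scene"):
    im=cv2.imread(f"pics/{n}0.png")[:,:,::-1].copy(); c=get_calibration(n)
    for nm,(lo,hi),z in(("tab",BLUE,.063),("yel",YEL,.075)):
        for a,ce,s in blob(im,lo,hi)[0]:
            if a<3000: print(n,nm,a,np.round(ce,1),s,np.round(ray(c,ce,z),4))
c=get_calibration("top")
for u,v in((173,188),(267,188),(172,377),(266,377)): print(np.round(ray(c,(v/2.7+80,u/2.7+110),.055),4))
o=readout.get_obs(); w,x,y,z=o['tool_rot']; print(R.from_quat([x,y,z,w]).as_matrix().round(3))
print(toolshift([.58,-.3,.25]),get_calibration("wrist"))
E
```

```text
top tab 1174 [106.7 346.7] [315  93  67  25] [ 0.862  -0.3491  0.063 ]
top tab 66 [150.1 384.1] [380 146   9   9] [ 0.7017 -0.4815  0.063 ]
top tab 64 [182.9 190.5] [186 178   9  11] [0.5799 0.2162 0.063 ]
top tab 59 [184.5 304.9] [300 178  11  13] [ 0.5756 -0.1947  0.063 ]
top yel 453 [201.6 189.8] [178 191  25  23] [0.5115 0.2153 0.075 ]
scene tab 100 [203.4 335.4] [329 198  14  11] [0.5864 0.2148 0.063 ]
scene tab 124 [212.  175.6] [168 205  16  14] [ 0.5823 -0.1947  0.063 ]
scene tab 184 [229.1  48.9] [ 41 222  16  15] [ 0.6152 -0.5007  0.063 ]
scene yel 799 [183.6 330.5] [314 169  38  30] [0.5222 0.214  0.075 ]
[0.7025 0.2796 0.055 ]
[0.703  0.1527 0.055 ]
[0.4478 0.2754 0.055 ]
[0.4484 0.1504 0.055 ]
[[ 0.261 -0.965  0.   ]
 [-0.965 -0.261  0.   ]
 [-0.    -0.    -1.   ]]
[-23.41300747 -48.17036336  -0.16901994] {'fov_y': 71.89546205036855, 'cx': 253.26542187155982, 'cy': 190.09060944314143, 'world_from_camera': array([[ 2.60411085e-01, -9.24571412e-01, -2.78125460e-01,
         2.48952094e-01],
       [-9.65497827e-01, -2.49407518e-01, -7.48988451e-02,
        -6.32625539e-01],
       [-1.17249647e-04,  2.88034016e-01, -9.57620171e-01,
         3.73358087e-01],
       [ 0.00000000e+00,  0.00000000e+00,  0.00000000e+00,
         1.00000000e+00]])}
```

Emit:
carry_out(deltas=[[[-23.4,-48.2,0],0],[[-23.4,-48.2,0],0],[[-23.4,-48.2,0],0],[[-23.4,-48.2,0],0],[[-23.4,-48.2,0],0],[[-23.4,-48.2,0],0],[[-23.4,-48.2,0],0],[[-23.4,-48.2,0],0],[[-23.4,-48.2,0],15],[[-23.4,-48.2,0],15]], hand=0)

```text
t: 1.75
eef_pos: [0.5834, -0.2956, 0.2481]
tool_rot: [-0.001, 0.709, -0.705, -0.0]
contact_force: [-0.3, -0.0, -0.7]
gripper_width: 0.003
```

```bash
python3 - <<'E'
from h import *
o=readout.get_obs(); print(o['t'],o['eef_pos'],o['tool_rot'],o['q'].round(2)); print(toolshift([.58,.215,.22]))
E
```

```text
1.75 [ 0.58344029 -0.29561348  0.24812894] [-1.17721865e-03  7.08894524e-01 -7.05313492e-01 -2.15143235e-04] [ 0.44  0.45 -0.09  1.6   0.04  1.09 -1.23]
[-51.05680805   0.08934231   2.91314016]
```

Emit:
carry_out(deltas=[[[-51.1,0,0],0],[[-51.1,0,0],0],[[-51.1,0,0],0],[[-51.1,0,0],0],[[-51.1,0,0],0],[[-51.1,0,0],0],[[-51.1,0,3],0],[[-51.1,0,3],0],[[-51.1,0,3],0],[[-51.1,0,3],0]])

```text
t: 3.0
eef_pos: [0.5805, 0.2165, 0.2188]
tool_rot: [-0.001, 0.71, -0.704, -0.0]
contact_force: [-0.4, 0.3, 0.4]
gripper_width: 0.001
```

```bash
python3 - <<'E'
from h import *
o=readout.get_obs(); print(o['t'],o['eef_pos'].round(4),o['joint_vel'].round(3)); c=get_calibration("wrist"); im=read_camera("wrist"); cv2.imwrite("pics/w1.png",im[:,:,::-1])
for nm,(lo,hi),z in(("tab",BLUE,.063),("yel",YEL,.075)):
    for a,ce,s in blob(im,lo,hi)[0]:
        if a>300: print(nm,a,np.round(ce,1),s,np.round(ray(c,ce,z),4))
E
```

```text
3.0 [0.5805 0.2165 0.2188] [ 0.043 -0.02   0.048  0.008  0.007  0.006  0.014]
tab 722 [178.1 252.3] [238 161  29  36] [0.5852 0.2178 0.063 ]
yel 2650 [219.  251.1] [211 200  84  64] [0.542  0.2188 0.075 ]
```

View pics/w1.png

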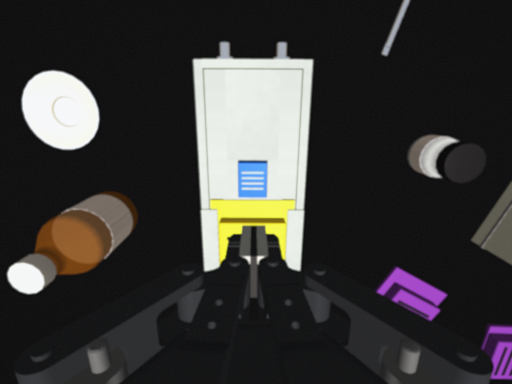

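The wrist view confirms it: the yellow cover is at rows 200–264, the blue tab at (178, 252), and the unit is aligned with the tool. I descend to hover over the tab.

Emit:
carry_out(deltas=[[[0,-0.2,6],0],[[0,-0.2,10],0],[[0,-0.2,12.3],0],[[0,-0.2,12.3],0],[[0,-0.2,12.3],0]])

```text
t: 3.68
eef_pos: [0.5847, 0.2132, 0.0975]
tool_rot: [-0.002, 0.708, -0.706, 0.001]
contact_force: [-0.2, -0.5, 0.2]
gripper_width: 0.005
```

```bash
python3 - <<'E'
from h import *
o=readout.get_obs(); print(o['t'],o['eef_pos'].round(4),o['contact_force']); c=get_calibration("wrist"); im=read_camera("wrist"); cv2.imwrite("pics/w2.png",im[:,:,::-1])
for nm,(lo,hi),z in(("tab",BLUE,.063),("yel",YEL,.075)):
    for a,ce,s in blob(im,lo,hi)[0]:
        if a>200: print(nm,a,np.round(ce,1),s,np.round(ray(c,ce,z),4),ray(c,(s[1],s[0]),z).round(4),ray(c,(s[1],s[0]+s[2]),z).round(4))
E
```

```text
3.675 [0.5847 0.2132 0.0975] [-0.21511311 -0.46451751  0.19041007]
tab 1352 [216.6 242.4] [221 200  48  59] [0.5942 0.2201 0.063 ] [0.6056 0.2337 0.063 ] [0.6056 0.2031 0.063 ]
yel 293 [263.9 201. ] [177 260  44  12] [0.5667 0.2463 0.075 ] [0.5695 0.2613 0.075 ] [0.5696 0.2334 0.075 ]
yel 223 [264.3 298.8] [286 260  29  12] [0.5666 0.1841 0.075 ] [0.5697 0.1923 0.075 ] [0.5698 0.174  0.075 ]
yel 228 [310.9 253.3] [247 298  13  24] [0.5308 0.2129 0.075 ] [0.5411 0.2171 0.075 ] [0.5412 0.2085 0.075 ]
```

View pics/w2.png

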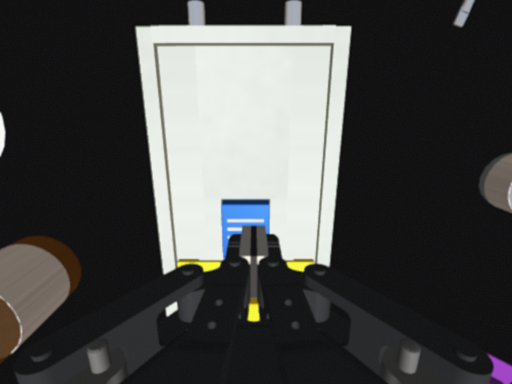

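The tab spans cols 221–269 (centre 245) and the fingertip is at col 254, so I shift 5 mm to +y and go lower.

Emit:
carry_out(deltas=[[[-0.5,0,0.5],0],[[-0.5,0,1.0],0],[[-0.5,0,1.2],0],[[-0.5,0,1.2],0],[[-0.5,0,1.2],0]])

```text
t: 4.35
eef_pos: [0.5848, 0.2186, 0.0858]
tool_rot: [-0.002, 0.708, -0.706, 0.001]
contact_force: [-0.1, -0.3, 0.8]
gripper_width: 0.002
```

```bash
python3 - <<'E'
from h import *
o=readout.get_obs(); print(o['t'],o['eef_pos'].round(4),o['contact_force']); c=get_calibration("wrist"); im=read_camera("wrist"); cv2.imwrite("pics/w3.png",cv2.resize(im[150:350,130:390,::-1],None,fx=2.5,fy=2.5))
for a,ce,s in blob(im,*BLUE)[0]:
        if a>200: print(a,np.round(ce,1),s,ray(c,(s[1],s[0]),.063).round(4),ray(c,(s[1],s[0]+s[2]),.063).round(4))
E
```

```text
4.35 [0.5848 0.2186 0.0858] [-0.05356495 -0.26308951  0.7632661 ]
1207 [218.1 253.3] [228 206  52  32] [0.6059 0.2337 0.063 ] [0.606  0.2028 0.063 ]
```

View pics/w3.png

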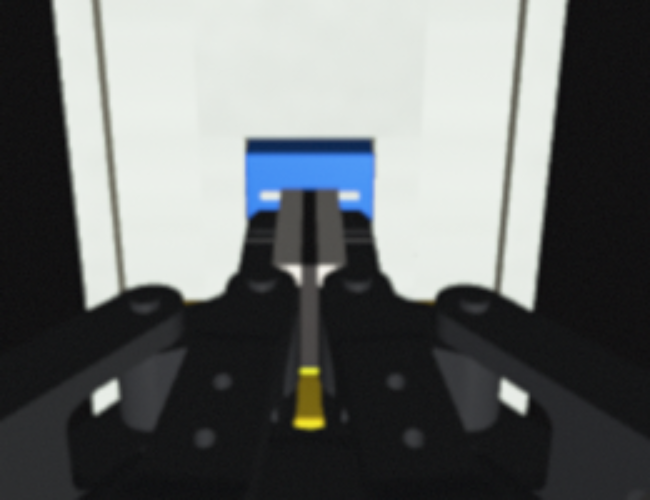

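Centred on the tab. Now I press.

Emit:
carry_out(deltas=[[[0,0,0.5],0],[[0,0,0.8],0],[[0,0,1.1],0],[[0,0,1.3],0],[[0,0,1.4],0],[[0,0,1.4],0]])

```text
t: 5.15
eef_pos: [0.5848, 0.2186, 0.0718]
tool_rot: [-0.002, 0.708, -0.706, 0.001]
contact_force: [-0.6, -0.6, 1.9]
gripper_width: 0.002
```

Emit:
carry_out(deltas=[[[0,0,0.1],0],[[0,0,0.2],0],[[0,0,0.2],0]])

```text
t: 5.52
eef_pos: [0.5849, 0.2186, 0.071]
tool_rot: [-0.002, 0.708, -0.706, 0.001]
contact_force: [-4.5, -2.3, 14.5]
gripper_width: 0.001
```

14.5 N of resistance at tip z ≈ 54 mm, so the tab is at the end of its travel. I lift, move behind the cover and check.

Emit:
carry_out(deltas=[[[0,0,-5],0],[[0,0,-8],0],[[0.1,6,-8],0],[[0.2,12,-8],0],[[0.2,13.8,-8],0],[[0.2,13.8,-8],0],[[0.2,13.8,-8],0]])

```text
t: 6.4
eef_pos: [0.4485, 0.2164, 0.1507]
tool_rot: [-0.003, 0.708, -0.707, 0.001]
contact_force: [-0.1, -0.1, -0.1]
gripper_width: 0.002
```

```bash
python3 - <<'E'
from h import *
o=readout.get_obs(); print(o['t'],o['eef_pos'].round(4),o['contact_force']); c=get_calibration("wrist"); im=read_camera("wrist"); cv2.imwrite("pics/w4.png",cv2.resize(im[:,:,::-1],None,fx=1.5,fy=1.5))
for nm,(lo,hi),z in(("tab",BLUE,.055),("yel",YEL,.079)):
    for a,ce,s in blob(im,lo,hi)[0]:
        if a>300: print(nm,a,s,[ray(c,(s[1]+i*s[3],s[0]+j*s[2]),z).round(4)[:2].tolist() for i in(0,1) for j in (0,1)])
E
```

```text
6.4 [0.4485 0.2164 0.1507] [-0.1270381  -0.14011882 -0.14530635]
tab 2024 [230   0  43  60] [[0.6005, 0.2335], [0.6005, 0.2026], [0.5612, 0.2344], [0.5613, 0.2017]]
yel 10998 [187  63 129 120] [[0.5552, 0.2618], [0.5553, 0.174], [0.4707, 0.2676], [0.4709, 0.1682]]
```

View pics/w4.png

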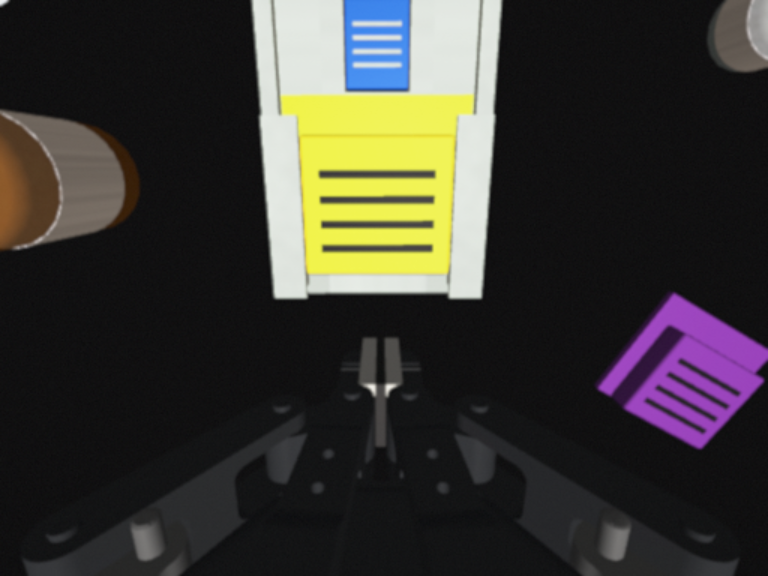

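The tab is flush (its edges fit z = 55 mm), and the cover's rear wall is at x ≈ 0.471, y ≈ 0.218. The finger is behind it with about 11 mm clearance. I go down.

Emit:
carry_out(deltas=[[[-0.15,0,4],0],[[-0.15,0,6.5],0],[[-0.15,0,7.2],0],[[-0.15,0,7.2],0],[[-0.15,0,7.2],0]])

```text
t: 7.08
eef_pos: [0.4498, 0.2184, 0.0795]
tool_rot: [-0.004, 0.707, -0.707, 0.002]
contact_force: [0.4, 0.4, -0.2]
gripper_width: 0.0
```

Emit:
carry_out(deltas=[[[0,-0.7,0],0],[[0,-1.2,0],0],[[0,-1.6,0],0],[[0,-2.0,0],0],[[0,-2.4,0],0],[[0,-2.4,0],0]])

```text
t: 7.82
eef_pos: [0.4743, 0.2184, 0.0797]
tool_rot: [-0.004, 0.707, -0.707, 0.002]
contact_force: [-0.4, -0.2, -0.0]
gripper_width: 0.0
```

Emit:
carry_out(deltas=[[[0,-1,0],0],[[0,-2,0],0],[[0,-3,0],0],[[0,-4,0],0],[[0,-5,0],0],[[0,-5.8,0],0],[[0,-6.5,0],0],[[0,-7,0],0],[[0,-7,0],0]])

```text
t: 8.95
eef_pos: [0.5447, 0.2185, 0.0802]
tool_rot: [-0.004, 0.707, -0.707, 0.002]
contact_force: [0.1, -0.8, -0.9]
gripper_width: 0.0
```

```bash
python3 - <<'E'
from h import *
o=readout.get_obs(); print(o['t'],o['eef_pos'].round(4),o['contact_force']); c=get_calibration("top"); im=read_camera("top"); cv2.imwrite("pics/t5.png",cv2.resize(im[110:240,120:260,::-1],None,fx=4,fy=4))
for a,ce,s in blob(im,*YEL)[0]: print(a,s,ray(c,ce,.075))
E
```

```text
8.95 [0.5447 0.2185 0.0802] [ 0.14150502 -0.83771345 -0.93150575]
309 [179 166  25  22] [0.6080304  0.19963813 0.075     ]
```

View pics/t5.png

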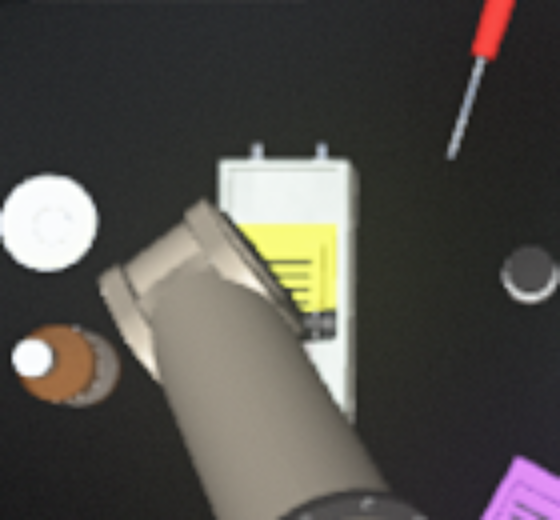

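The cover is sliding squarely in its rails (its front edge is at crop row 225). I push 4 cm more, then back off and lift.

Emit:
carry_out(deltas=[[[0,-0.8,0],0],[[0,-1.6,0],0],[[0,-2.4,0],0],[[0,-3.0,0],0],[[0,-3.5,0],0],[[0,-3.8,0],0],[[0,-3.8,0],0]])

```text
t: 9.88
eef_pos: [0.5826, 0.2185, 0.0805]
tool_rot: [-0.004, 0.707, -0.707, 0.002]
contact_force: [0.7, 0.4, 0.1]
gripper_width: -0.001
```

Emit:
carry_out(deltas=[[[0,1,0],0],[[0,3,0],0],[[0,3,-2],0],[[0,3,-7],0],[[0,3,-12],0],[[0,5,-15],0],[[0,5,-15],0],[[0,5,-15],0]])

```text
t: 10.88
eef_pos: [0.5318, 0.2177, 0.2304]
tool_rot: [-0.004, 0.707, -0.707, 0.002]
contact_force: [0.4, 0.1, -0.0]
gripper_width: -0.0
```

```bash
python3 - <<'E'
from h import *
o=readout.get_obs(); print(o['t'],o['eef_pos'].round(4),o['contact_force']); c=get_calibration("wrist"); im=read_camera("wrist"); w=im
for nm,(lo,hi),z in(("tab",BLUE,.055),("yel",YEL,.079)):
    for a,ce,s in blob(im,lo,hi)[0]:
        if a>200: print(nm,a,s,[ray(c,(s[1]+i*s[3],s[0]+j*s[2]),z).round(4)[:2].tolist() for i in(0,1) for j in (0,1)])
im=read_camera("scene"); s=cv2.resize(im[130:280,280:400],(307,384),interpolation=cv2.INTER_CUBIC)
cv2.imwrite("pics/w6.png",np.hstack([w[:,60:460],s])[:,:,::-1])
E
```

```text
10.875 [0.5318 0.2177 0.2304] [ 0.38886433  0.10120018 -0.01002107]
tab 571 [239 124  29  30] [[0.5944, 0.2339], [0.5944, 0.2019], [0.5612, 0.2344], [0.5612, 0.2014]]
yel 7632 [207  32  95  91] [[0.6783, 0.2611], [0.6783, 0.1729], [0.5963, 0.2651], [0.5963, 0.1686]]
```

View pics/w6.png

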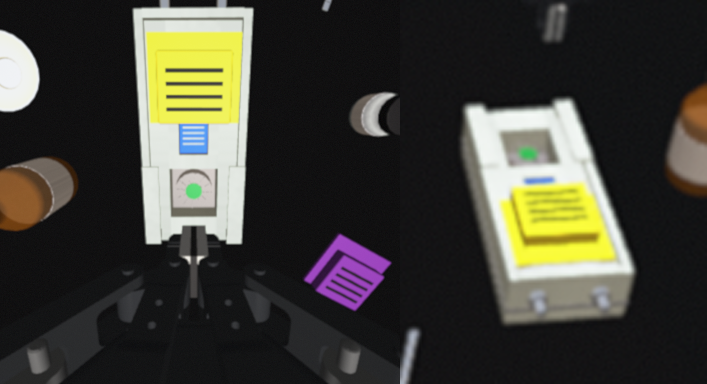

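The left half (wrist view) shows the chamber wholly open with the filter inside at (190, 193), and the tab at row 138. The cover lies flat and square at rows 32–123, with the finger clear of everything. I hand in.

```bash
python3 -c "
from station import bot; print(bot.hand_in())"
```

```text
the job is handed in; nothing more can be done
None
```

The filter chamber of the yellow-covered unit is open, and I handed the job in at about 11 s of the 40 s allowed; the hand-in gives no verdict.

- **Tab:** I pressed the blue tab with the closed fingertips until it stopped at about 14.5 N. In the wrist picture its edges then fitted deck height, so it looks flush.
- **Cover:** I lowered the fingertips behind the cover and pushed it about 12 cm along its rails. The measured force stayed under about 1.5 N at the end of each push.
- **Last checks:** After backing off and lifting clear, the wrist and scene pictures showed the chamber mouth wholly open and the filter still inside. The cover lay flat and square on the parking deck at about x = +60 mm of the unit, short of the end stop.
- **Other objects:** I steered clear of them. The last pictures did not take in the whole bench, so I have no final check of the grey unit.
- **Disagreement:** The cameras differed by about 5 mm on the tab's position, so I centred the finger with the wrist camera from close up. No check failed.

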